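# Click the filler cap tight and cover it

## Task

The water tank on the counter has just been filled. Turn its orange-handled filler cap clockwise until it is fully home and its ratchet has clicked over two or three times (no more than three clicks), leave it tight, then fold the grey splash cover fully down over it. Leave the jar on the tank and everything else on the counter where it is.

Things in the scene. Friction and masses are not known exactly. Their poses are not given: they have to be found in the camera images.
- tank: Fixed aluminium water tank, 68 mm tall. Origin on the counter under the cap's axis; z up, x and y along its sides. Its top spans x -110 to 110 mm, y -199 to 77 mm. It does not move.
- cap_bar (a point): Centre of the filler cap's orange bar handle, on the cap's vertical axis, 118 mm above the counter. Bar: 100 mm long (this point's x), 14 mm wide (y), 106 to 130 mm above the counter. Under it a black disc, 72 mm across, top at 106 mm (14 mm of bar overhang it at each end), turns with it and drives the collar through a ratchet. The bar can be pushed at an end or pinched from above.
- thread (a joint): Turn of the white collar (88 mm across, red tick, top 90 mm above the counter, under the black disc) on the tank's neck ring, rad, growing clockwise from above against about 0.1 N m; starts 0.3 to 2.3. At 3.0 it bottoms on the ring, then the ring turns on with it (0.15 N m) by an unknown 0 to 1.6 rad until all stops hard: fully home. It does not rise or sink.
- click (a joint): Slip of bar and disc clockwise past the collar, rad: 0 at the start, 0.628 a click (each snaps over 0.15 to 0.25 past rest). Until all is home the collar goes along (this stays under 0.2). At home the bar resists up to 0.3 to 0.8 N m (7 to 20 N if pushed 42 mm from the axis), then snaps over to the next click with a drop in force. Turned anticlockwise, the bar unscrews the collar.
- cover (a joint): Opening angle of the grey splash cover in rad: 0 fully down over the cap, about 2.0 to 2.2 at the start, when it leans open past upright on the tank's left (+y) side; stop at 2.3. Its hinge is stiff, so it stays where it is left and needs about 0.1 to 0.35 N m; meet it slowly.
- cover_hinge (a point): Middle of the cover's hinge line, which runs along the tank's x, 78 mm to the tank's +y side of the cap axis and 70 mm above the counter. Axes as the tank's.
- cover_edge (a point): Middle of the cover's outer free edge; turns with it. The cover is a hollow hood, 140 mm wide along the hinge, 150 mm from hinge line to free edge, 70 mm tall, open below and on its hinge side, walls 4 mm. Closed, this point lies 150 mm to the tank's -y of the hinge line and 70 mm above it; the flat outer face runs from here, level, to above the hinge.
- tablet_jar: small closed jar, 44 mm across, 55 mm tall, standing on the tank's top, to the right of the cap; origin under its base
- cup: white mug, 80 mm across, 90 mm tall; origin under its base
- sauce_bowl: blue bowl, 120 mm across, 50 mm tall; origin under its base
- spoon: serving spoon, 240 mm long, lying on the counter; origin at its underside
- screwdriver: screwdriver lying on the counter; origin at its underside
- syrup: amber bottle, 66 mm across, 200 mm tall; origin under its base
- gasket: black rubber ring, 90 mm across, 8 mm thick, lying flat; origin at its underside

How it is judged:
By the outcome, as a careful person would: the job done as asked, in the order asked, and still so for the second after the job is handed in, with the robot touching nothing.
It also fails if it takes over 70 s, if anything falls off the work surface, if the arm or the gripper's body presses on something with over 40 N, if the wrist force passes 120 N, or if a joint passes its speed limit or range.

## Robot

A 7-joint arm with a two-finger parallel gripper is mounted at the origin on the work surface. World frame = base frame: x ahead of the robot, y to its left, z up, the work surface at z = 0. Lengths are in m, angles in rad, forces in N, time in s.
With the tool pointing down it reaches from about 0.4 to 0.85 m from the base axis. Payload 4.5 kg.
Tool frame: the origin (TCP) lies on the centre line of the jaws, within the pads' length; the fingertips stand r.tip_extent ahead of it and the grasp point (between the pads) is the TCP (r.tip_extent is the distance from the TCP to the fingertips, in m); z points along the fingers, y is the line along which they close (so a half turn about z gives the same grasp; the last joint's range is limited). The gripper opens to 88 mm and grips with 3 to 60 N. Pads are 18 mm wide; open, the fingers measure 123 mm over their backs; the gripper's body (75 mm by 187 mm) begins 45 mm behind the grasp point.
Start: joints at [1.377, 0.689, -0.195, 1.565, 0.157, 0.902, -0.215], TCP at [0.141, -0.609, 0.258] pointing down, gripper open.
Joint ranges: [-3.01, 3.01], [-0.46, 2.08], [-1.47, 1.51], [0.13, 2.56], [-1, 4.14], [0.04, 2.09], [-2.66, 2.66]. Speed limits (rad/s): [2.57, 2.57, 3.14, 3.14, 3.14, 3.14, 3.14].

## Interface

Orientations are given as a unit quaternion [x, y, z, w].
In Python, from plant import sensors, vision, finish_job, r gives the robot as it stands. The module is installed in compiled form; this text tells all that it offers.
- The arm moves only by the tool step_arm, never from a script. Its argument "steps" is a list of rows, each a list of 2 entries, a list of its own where there are three numbers: the shift along the tool's x, y, z in cm, then the turn, a rotation vector about the tool's x, y, z in degrees. A call has 1 to 12 rows; each row shifts and turns the commanded pose from where the row before left it, along the tool's axes as they then stand; what a row does not reach is not made up. A row lasts 1/8 s, in which the tool goes at most 62.5 mm and 10.7 degrees, less where a joint would pass 70% of its speed; a pose out of reach is approached as far as the arm can. A call with a gripper value outside its range is refused whole. "claw" is the opening, from -1 (shut) to 1 (fully open), set as the call begins (left out, the last holds). The fingers move at their own pace and stop on an object; "grip_force" is the grip in N (left out, the last holds). Time passes only in rows, so rows that do not move let the fingers close. It gives the time, the measured TCP pose, the force, the opening and the grip force at its end, in the units of the state.
- sensors.get_state(): the state, without advancing time (a new reading comes with each control period).
- vision.snapshot(name): name is "side" or "top" or "wrist"; returns a dict with "img" (400x640x3 uint8, red, green, blue), "fx", "fy", "cx", "cy" (pixels), "position" and "rotation" of the camera in the world. Camera axes: x right, y down, z forward; pixel columns grow to the right and rows downward; lengths in m; the calibration is good to about 2 mm. A picture is of the moment at which its call begins. There is no depth.
- finish_job(): hands the job in; it is judged then, once.
The state is a dict: "clock": time; "q": joint angles; "qd": joint speeds; "joint_torque": joint torques, N m; "tool_pos": TCP position; "eef_rot": TCP orientation; "contact_force": force on the tool from outside, world axes, zero at the start; "moment": the same for the moment, N m; "opening": opening from 0.0 (shut) to 1.0 (fully open); "finger_force": force on a finger pad.
Only numpy, scipy, OpenCV 4.12 (cv2) and the standard library are available. Lean on these libraries where they do the work, as an engineer would, in place of code of your own. Each camera call takes 0.05 s, during which the arm holds its last target. There are 200 camera calls.

## Working session

There is one attempt and no reset: what is moved stays moved. The work goes in short steps, Python scripts to look and compute and a tool call to move; the robot and the scene stay as the last step left them, time stands still between calls to the robot, and variables do not carry over. Pictures are saved under pics/ and viewed, at most 11 in all, crops included, and the job is handed in when it is done.

Besides the shell and the picture viewer there is one more tool, called as a command line: name --argument value ..., lists and objects as JSON in quotes. step_arm: Moves the arm, as the interface text tells. Its arguments: {"type":"object","properties":{"steps":{"type":"array"},"claw":{"type":"number"},"grip_force":{"type":"number"}},"required":["steps"]}

```bash
mkdir -p pics; cat > h.py <<'E'
import numpy as np, cv2
from plant import sensors, vision, finish_job, r
from scipy.spatial.transform import Rotation as R
def ray(s,u,v):
    d=np.array([(u-s["cx"])/s["fx"],(v-s["cy"])/s["fy"],1.]); return np.array(s["position"]),np.array(s["rotation"])@d
def onz(s,u,v,z):
    p,d=ray(s,u,v); return p+d*(z-p[2])/d[2]
def proj(s,P):
    c=np.array(s["rotation"]).T@(np.array(P)-np.array(s["position"])); return c[0]/c[2]*s["fx"]+s["cx"],c[1]/c[2]*s["fy"]+s["cy"]
def save(s,n): cv2.imwrite("pics/"+n,s["img"][:,:,::-1])
E
python3 - <<'E'
from h import *
import pickle
ims=[]
for n in("top","side"):
    s=vision.snapshot(n); pickle.dump(s,open(n+".pkl","wb")); ims.append(s["img"]); print(n,s["position"],np.round(s["rotation"],3).tolist(),s["fx"])
    save(s,n+"0.png")
print(r.tip_extent, sensors.get_state())
E
```

```text
top [0.21617864 0.01070259 1.89811012] [0.709, -0.7, 0.06, -0.061] 484.6526912706154
side [ 0.41606524 -0.77933241  1.08093346] [0.939, -0.06, 0.027, -0.337] 384.97439010955287
0.019 {'clock': 0.1, 'q': array([ 1.37680906,  0.68990882, -0.19449297,  1.56621821,  0.15728799,
        0.90250602, -0.2151298 ]), 'qd': array([-0.00010209, -0.00212761, -0.00161603, -0.00253843, -0.00183759,
       -0.00234654, -0.00028868]), 'joint_torque': array([-3.31808988e-03, -5.28498888e+01, -1.27129901e+00, -1.53838813e+01,
       -5.25219343e-02,  1.99766138e-03,  8.28081113e-06]), 'tool_pos': array([ 0.14096758, -0.60835096,  0.2569899 ]), 'eef_rot': array([ 9.93519911e-01,  1.13655199e-01, -1.57048237e-04, -8.11361808e-04]), 'contact_force': array([ 0.56919889, -0.92051035,  0.41842566]), 'moment': array([ 0.04503723, -0.01560015,  0.04712524]), 'finger_force': 0.0, 'opening': 1.0029543023148944}
```

View pics/top0.png

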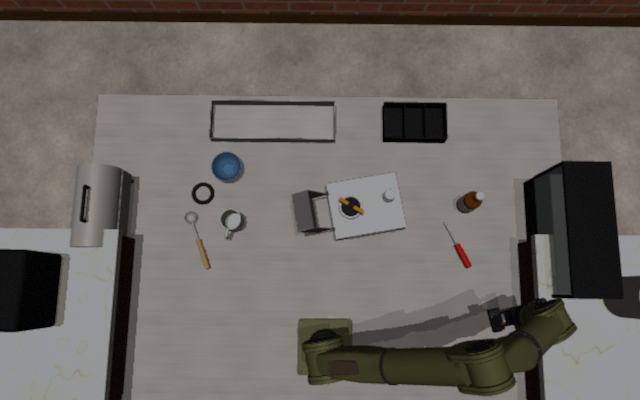

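View pics/side0.png

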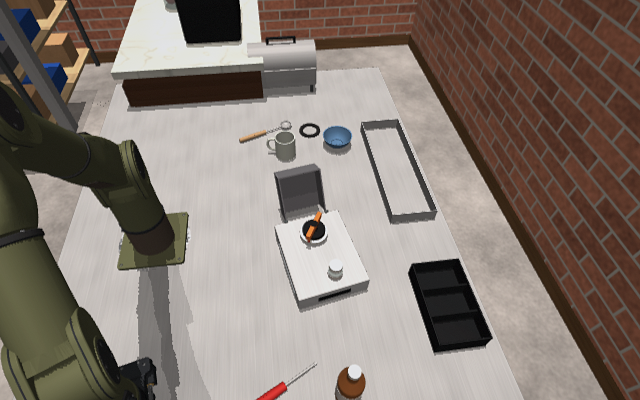

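The top view shows the tank around (365,207), the orange bar from (340,200) to (362,214), the open cover at (312,211) and the jar at (389,195). The side view shows the bar at about (314,226), the cover at (300,192) and the jar at (336,268). Next I measure them.

```bash
cat > m.py <<'E'
from h import *
import pickle
def orange(s,roi,z=.130):
    u0,u1,v0,v1=roi; hsv=cv2.cvtColor(s["img"],cv2.COLOR_RGB2HSV)
    m=cv2.inRange(hsv,(8,150,120),(22,255,255)); k=np.zeros_like(m);k[v0:v1,u0:u1]=1; m*=k
    v,u=np.nonzero(m); P=np.array([onz(s,a,b,z)[:2] for a,b in zip(u,v)]).astype(np.float32)
    (c,sz,a)=cv2.minAreaRect(P*1000); b=cv2.boxPoints((c,sz,a))
    e=b[1]-b[0] if np.linalg.norm(b[1]-b[0])>np.linalg.norm(b[2]-b[1]) else b[2]-b[1]
    return len(u),np.round(c,1),np.round(sz,1),round(np.degrees(np.arctan2(e[1],e[0])),1)
E
python3 - <<'E'
from m import *
t=pickle.load(open("top.pkl","rb"));s=pickle.load(open("side.pkl","rb"))
print(orange(t,(325,375,190,225),.128),orange(s,(295,335,205,245),.125))
# tank top
hsv=cv2.cvtColor(t["img"],cv2.COLOR_RGB2HSV)
print(hsv[225,380],hsv[250,380],hsv[180,380],hsv[160,350])
m=cv2.inRange(t["img"],(175,)*3,(255,)*3); 
g=t["img"].astype(int); print(g[225,318:345].tolist()[::3]); print(g[165:185,370,:].mean(1).round())
for n,S,pts in(("top",t,[(327,182),(397,173),(405,229),(335,239)]),("side",s,[(275,228),(341,211),(368,284),(300,306)])):
    for p in pts: print(n,p,onz(S,*p,.068)[:2].round(3))
print("jar",onz(t,389,195,.123),onz(s,336,266,.123))
E
python3 - <<'E'
import cv2
a=cv2.imread('pics/top0.png')[165:245,285:410];b=cv2.imread('pics/side0.png')[155:310,265:380]
import numpy as np
a=cv2.resize(a,None,fx=3.2,fy=3.2,interpolation=2);b=cv2.resize(b,None,fx=3.2,fy=3.2,interpolation=2)
c=np.zeros((496,770,3),np.uint8);c[:a.shape[0],:a.shape[1]]=a;c[:b.shape[0],402:402+b.shape[1]]=b;cv2.imwrite('pics/crop.png',c)
E
```

```text
Traceback (most recent call last):
  File "m.py", line 6, in orange
    v,u=np.nonzero(m); P=np.array([onz(s,a,b,z)[:2] for a,b in zip(u,v)]).astype(np.float32)
                                   ~~~^^^^^^^^^
  File "h.py", line 7, in onz
    p,d=ray(s,u,v); return p+d*(z-p[2])/d[2]
        ~~~^^^^^^^
  File "h.py", line 5, in ray
    d=np.array([(u-s["cx"])/s["fx"],(v-s["cy"])/s["fy"],1.]); return np.array(s["position"]),np.array(s["rotation"])@d
                                                                                             ~~~~~~~~~~~~~~~~~~~~~~~^~
ValueError: matmul: Input operand 1 has a mismatch in its core dimension 0, with gufunc signature (n?,k),(k,m?)->(n?,m?) (size 3 is different from 4)
```

View pics/crop.png

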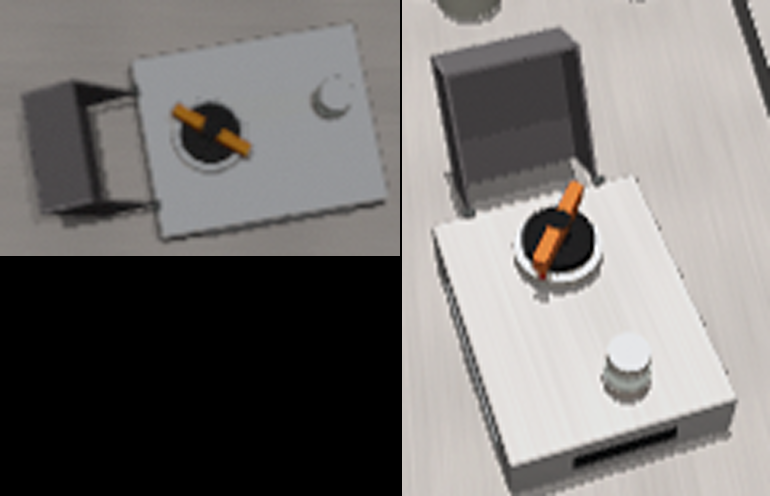

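The crop shows the bar lying diagonally across the black disc, the jar well clear of it, and the hood leaning open behind. The camera's `rotation` is a quaternion, so I'll fix the helper.

```bash
sed -i 's/np.array(s\["rotation"\])/R.from_quat(s["rotation"]).as_matrix()/g' h.py
python3 - <<'E'
from m import *
t=pickle.load(open("top.pkl","rb"));s=pickle.load(open("side.pkl","rb"))
print(orange(t,(325,375,190,225),.128),orange(s,(295,335,205,245),.125))
for n,S,pts in(("top",t,[(327,183.5),(396,173),(405.5,228),(336,239)]),("side",s,[(275.5,227),(336,211),(368.5,280),(299,300)])):
    for p in pts: print(n,p,onz(S,*p,.068)[:2].round(3))
print("jar",onz(t,389,194,.123),onz(s,336,264,.123))
print(R.from_quat(sensors.get_state()["eef_rot"]).as_matrix().round(3))
E
```

```text
(58, array([521.8, -91.6]), array([94.6, 11.7]), np.float32(60.5)) (98, array([522.7, -90.6]), array([99.6, 14.1]), np.float32(60.5))
top (327, 183.5) [ 0.614 -0.003]
top (396, 173) [ 0.66 -0.27]
top (405.5, 228) [ 0.446 -0.303]
top (336, 239) [ 0.4  -0.04]
side (275.5, 227) [ 0.406 -0.046]
side (336, 211) [ 0.611 -0.006]
side (368.5, 280) [ 0.661 -0.27 ]
side (299, 300) [ 0.453 -0.306]
jar [ 0.56549169 -0.23430645  0.123     ] [ 0.56752504 -0.23643759  0.123     ]
[[ 0.974  0.226 -0.   ]
 [ 0.226 -0.974  0.002]
 [-0.    -0.002 -1.   ]]
```

The cap axis is at (0.522, -0.091), the bar lies at 60.5° and the tank yaw is about 9.8°. I'm moving above the cap now.

step_arm --steps '[[[4,-3.4,0],[0,0,0]],[[4,-3.4,0],[0,0,0]],[[4,-3.4,0],[0,0,0]],[[4,-3.4,0],[0,0,0]],[[4,-3.4,0],[0,0,0]],[[4,-3.4,0],[0,0,0]],[[4,-3.4,0],[0,0,0]],[[4,-3.4,0],[0,0,0]],[[4,-3.4,0],[0,0,0]],[[4,-3.4,0],[0,0,0]],[[4,-3.4,0],[0,0,0]],[[4,-3.4,0],[0,0,0]]]' --claw 1

```text
clock: 1.6
tool_pos: [0.5173, -0.1016, 0.2575]
eef_rot: [0.994, 0.114, -0.0, 0.0]
contact_force: [-0.4, -0.9, -0.2]
opening: 1.002
finger_force: 0.0
```

```bash
cat > st.py <<'E'
from h import *
def st():
    s=sensors.get_state(); M=R.from_quat(s["eef_rot"]).as_matrix()
    print("t",round(s["clock"],2),"pos",np.round(s["tool_pos"],4),"yaw",round(np.degrees(np.arctan2(M[1,0],M[0,0])),2),"z",M[:,2].round(3),"q",np.round(s["q"],2),"F",np.round(s["contact_force"],1),"M",np.round(s["moment"],2),"op",round(s["opening"],3))
    return s,M
def rel(p):
    s,M=st(); print("tool shift cm",np.round(100*M.T@(np.array(p)-s["tool_pos"]),2))
E
python3 -c "
from st import *
rel([.522,-.091,.22])"
```

```text
t 1.6 pos [ 0.5173 -0.1016  0.2575] yaw 13.05 z [-0.001 -0.    -1.   ] q [ 0.19  0.56 -0.13  1.86  0.1   0.73 -1.34] F [-0.4 -0.9 -0.2] M [-0.03 -0.05  0.01] op 1.002
tool shift cm [ 0.7  -0.92  3.75]
```

step_arm --steps '[[[0.7,-0.9,2.0],[0,0,0]],[[0,0,0],[0,0,-9.5]],[[0,0,0],[0,0,-9.5]],[[0,0,0],[0,0,-9.5]],[[0,0,0],[0,0,-9.5]],[[0,0,0],[0,0,-9.5]],[[0,0,0],[0,0,0]]]'

```text
clock: 2.48
tool_pos: [0.5211, -0.0928, 0.2374]
eef_rot: [0.864, 0.503, -0.0, -0.0]
contact_force: [-0.5, 1.0, -1.0]
opening: 1.0
finger_force: 0.0
```

```bash
python3 -c "
from st import *
from m import orange
rel([.522,-.091,.127])
s=vision.snapshot('wrist');save(s,'w1.png')
print(orange(s,(0,640,0,400),.130))"
```

```text
t 2.48 pos [ 0.5211 -0.0928  0.2374] yaw 60.44 z [-0.001  0.001 -1.   ] q [ 0.32  0.61 -0.37  1.87  0.32  0.72 -0.75] F [-0.5  1.  -1. ] M [-0.1  -0.05  0.02] op 1.0
tool shift cm [ 0.2  -0.   11.04]
(1596, array([ 502.4, -126.5]), array([178.3, 397.7]), np.float32(-29.9))
```

View pics/w1.png

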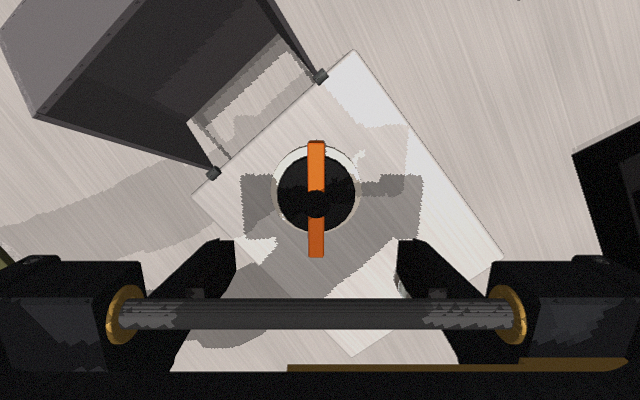

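The wrist view shows the bar aligned with tool x, centred at column 316 and spanning rows 142 to 257. Clockwise turning lowers q7, so a half turn back gives more range before the grasp.

step_arm --steps '[[[0,0,0],[0,0,-10]],[[0,0,0],[0,0,-10]],[[0,0,0],[0,0,-10]],[[0,0,0],[0,0,-10]],[[0,0,0],[0,0,-10]],[[0,0,0],[0,0,-10]],[[0,0,0],[0,0,-10]],[[0,0,0],[0,0,-10]],[[0,0,0],[0,0,-10]]]'

```text
clock: 3.65
tool_pos: [0.5212, -0.0927, 0.2375]
eef_rot: [0.253, 0.967, -0.0, -0.0]
contact_force: [-0.1, 0.0, -0.1]
opening: 1.0
finger_force: 0.0
```

step_arm --steps '[[[0,0,0],[0,0,-10]],[[0,0,0],[0,0,-10]],[[0,0,0],[0,0,-10]],[[0,0,0],[0,0,-10]],[[0,0,0],[0,0,-10]],[[0,0,0],[0,0,-10]],[[0,0,0],[0,0,-10]],[[0,0,0],[0,0,-10]],[[0,0,0],[0,0,-10]],[[0,0,0],[0,0,0]]]'

```text
clock: 4.9
tool_pos: [0.5212, -0.0927, 0.2371]
eef_rot: [-0.502, 0.865, 0.001, -0.0]
contact_force: [-0.2, 0.5, -0.4]
opening: 0.996
finger_force: 0.0
```

```bash
python3 -c "
from st import *
from m import orange
rel([.522,-.091,.127])
s=vision.snapshot('wrist');save(s,'w2.png')
print(orange(s,(240,400,100,290),.130))"
```

```text
t 4.9 pos [ 0.5212 -0.0927  0.2371] yaw -119.67 z [-0.001  0.    -1.   ] q [ 0.74  0.86 -1.21  1.85  0.91  1.12  1.8 ] F [-0.2  0.5 -0.4] M [ 0.13 -0.05 -0.07] op 0.996
tool shift cm [-1.900e-01 -1.000e-02  1.101e+01]
(1330, array([521. , -92.2]), array([97.4, 12.8]), np.float32(60.8))
```

View pics/w2.png

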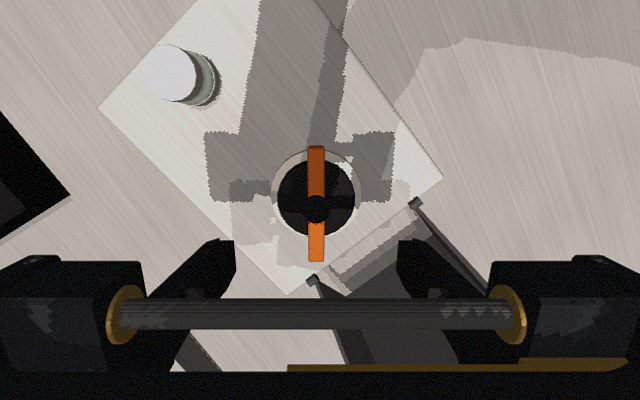

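The bar is centred and aligned (column 316, rows 146 to 262). I'll descend and pinch it.

step_arm --steps '[[[0,0,2],[0,0,0]],[[0,0,2],[0,0,0]],[[0,0,2],[0,0,0]],[[0,0,2],[0,0,0]],[[0,0,1.5],[0,0,0]],[[0,0,1],[0,0,0]],[[0,0,0.4],[0,0,0]],[[0,0,0],[0,0,0]]]'

```text
clock: 5.95
tool_pos: [0.5215, -0.0926, 0.1288]
eef_rot: [-0.504, 0.864, -0.0, 0.0]
contact_force: [0.7, 0.2, 0.1]
opening: 0.996
finger_force: 0.0
```

step_arm --steps '[[[0,0,0],[0,0,0]],[[0,0,0],[0,0,0]],[[0,0,0],[0,0,0]],[[0,0,0],[0,0,0]],[[0,0,0],[0,0,0]],[[0,0,0],[0,0,0]]]' --claw -1 --grip_force 55

```text
clock: 6.7
tool_pos: [0.5214, -0.0927, 0.1287]
eef_rot: [-0.504, 0.864, -0.0, -0.0]
contact_force: [-0.3, 0.2, 0.3]
opening: 0.342
finger_force: 0.0
```

```bash
python3 -c "
from st import *
st()
s=vision.snapshot('wrist');save(s,'w3.png')"
```

```text
t 6.7 pos [ 0.5214 -0.0927  0.1287] yaw -119.45 z [-0. -0. -1.] q [ 0.67  1.01 -1.09  1.94  1.12  0.98  1.65] F [-0.3  0.2  0.3] M [ 0.09 -0.09 -0.03] op 0.342
```

View pics/w3.png

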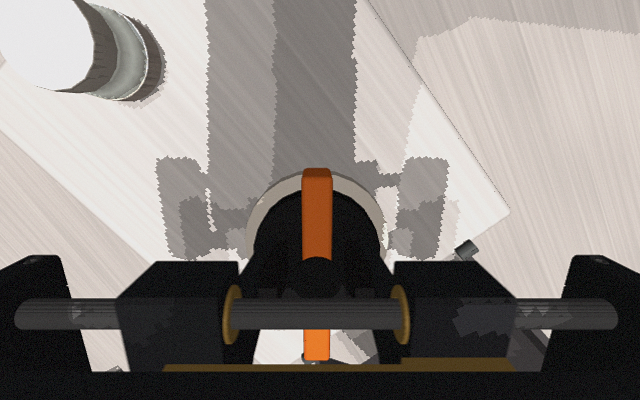

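The fingers are still closing on the bar. The front arc of the collar (rows 170 to 240) is visible, which will help if the tick comes into view.

step_arm --steps '[[[0,0,0],[0,0,0]],[[0,0,0],[0,0,0]],[[0,0,0],[0,0,0]],[[0,0,0],[0,0,0]],[[0,0,0],[0,0,0]]]'

```text
clock: 7.38
tool_pos: [0.5212, -0.0926, 0.1287]
eef_rot: [-0.504, 0.864, 0.0, -0.0]
contact_force: [-1.3, 0.9, 1.1]
opening: 0.154
finger_force: 55.0
```

step_arm --steps '[[[0,0,0],[0,0,3]],[[0,0,0],[0,0,3]],[[0,0,0],[0,0,3]],[[0,0,0],[0,0,3]]]'

```text
clock: 7.88
tool_pos: [0.5209, -0.0924, 0.1287]
eef_rot: [-0.411, 0.912, 0.0, -0.0]
contact_force: [-2.0, 0.8, 0.7]
opening: 0.153
finger_force: 55.0
```

```bash
cat >> st.py <<'E'
def tick(s):
    hsv=cv2.cvtColor(s["img"],cv2.COLOR_RGB2HSV)
    m=cv2.inRange(hsv,(0,120,50),(6,255,255))|cv2.inRange(hsv,(172,120,50),(180,255,255)); m[300:]=0;m[:140]=0;m[:,:220]=0;m[:,420:]=0
    n,l,S,c=cv2.connectedComponentsWithStats(m); print("tick",[(S[i,4],c[i].round(0).tolist()) for i in range(1,n) if S[i,4]>5])
def look(): st(); s=vision.snapshot('wrist'); tick(s); return s
E
python3 -c "
from st import *
look()"
```

```text
t 7.88 pos [ 0.5209 -0.0924  0.1287] yaw -131.51 z [-0.001  0.    -1.   ] q [ 0.66  0.99 -1.05  1.94  1.1   0.95  1.45] F [-2.   0.8  0.7] M [0.32 0.32 0.07] op 0.153
tick []
```

step_arm --steps '[[[0,0,0],[0,0,5]],[[0,0,0],[0,0,5]],[[0,0,0],[0,0,5]],[[0,0,0],[0,0,5]],[[0,0,0],[0,0,5]]]'

```text
clock: 8.55
tool_pos: [0.5206, -0.0918, 0.1287]
eef_rot: [-0.204, 0.979, 0.001, -0.001]
contact_force: [-3.6, 1.9, 2.3]
opening: 0.152
finger_force: 55.0
```

```bash
python3 -c "
from st import *
look()"
```

```text
t 8.55 pos [ 0.5206 -0.0918  0.1287] yaw -156.49 z [-0.001  0.001 -1.   ] q [ 0.63  0.95 -0.97  1.94  1.06  0.88  1.05] F [-3.6  1.9  2.3] M [0.49 0.6  0.09] op 0.152
tick []
```

step_arm --steps '[[[0,0,0],[0,0,4]],[[0,0,0],[0,0,4]],[[0,0,0],[0,0,4]]]'

```text
clock: 8.98
tool_pos: [0.5205, -0.0914, 0.1287]
eef_rot: [-0.101, 0.995, 0.001, -0.001]
contact_force: [-3.8, 2.8, 1.6]
opening: 0.153
finger_force: 55.0
```

```bash
python3 -c "
from st import *
look()"
```

```text
t 8.97 pos [ 0.5205 -0.0914  0.1287] yaw -168.38 z [-0.002  0.002 -1.   ] q [ 0.61  0.94 -0.93  1.94  1.04  0.85  0.86] F [-3.8  2.8  1.6] M [0.78 0.72 0.11] op 0.153
tick []
```

step_arm --steps '[[[0,0,0],[0,0,4]],[[0,0,0],[0,0,4]],[[0,0,0],[0,0,2]]]'

```text
clock: 9.4
tool_pos: [0.5204, -0.0912, 0.1287]
eef_rot: [-0.015, 1.0, 0.001, -0.001]
contact_force: [-4.5, 4.3, 2.4]
opening: 0.157
finger_force: 55.0
```

```bash
python3 -c "
from st import *
look()"
```

```text
t 9.4 pos [ 0.5204 -0.0912  0.1287] yaw -178.28 z [-0.002  0.002 -1.   ] q [ 0.6   0.92 -0.9   1.94  1.02  0.82  0.71] F [-4.5  4.3  2.4] M [0.9  0.79 0.07] op 0.157
tick []
```

step_arm --steps '[[[0,0,0],[0,0,4]],[[0,0,0],[0,0,4]],[[0,0,0],[0,0,2]]]'

```text
clock: 9.82
tool_pos: [0.5205, -0.0909, 0.1287]
eef_rot: [0.072, 0.997, 0.001, -0.001]
contact_force: [-4.1, 5.1, 2.1]
opening: 0.153
finger_force: 55.0
```

```bash
python3 -c "
from st import *
look()"
```

```text
t 9.82 pos [ 0.5205 -0.0909  0.1287] yaw 171.73 z [-0.001  0.002 -1.   ] q [ 0.58  0.91 -0.86  1.94  0.99  0.79  0.56] F [-4.1  5.1  2.1] M [1.1  0.78 0.04] op 0.153
tick []
```

step_arm --steps '[[[0,0,0],[0,0,4]],[[0,0,0],[0,0,4]],[[0,0,0],[0,0,2]]]'

```text
clock: 10.25
tool_pos: [0.5205, -0.0906, 0.1287]
eef_rot: [0.159, 0.987, 0.001, -0.001]
contact_force: [-3.6, 4.2, 1.7]
opening: 0.153
finger_force: 55.0
```

```bash
python3 -c "
from st import *
look()"
```

```text
t 10.25 pos [ 0.5205 -0.0906  0.1287] yaw 161.75 z [-0.001  0.003 -1.   ] q [ 0.56  0.89 -0.83  1.94  0.97  0.76  0.4 ] F [-3.6  4.2  1.7] M [1.14 0.76 0.06] op 0.153
tick []
```

step_arm --steps '[[[0,0,0],[0,0,4]],[[0,0,0],[0,0,4]],[[0,0,0],[0,0,2]]]'

```text
clock: 10.68
tool_pos: [0.5206, -0.0903, 0.1287]
eef_rot: [0.244, 0.97, 0.001, -0.001]
contact_force: [-3.5, 4.8, 1.8]
opening: 0.153
finger_force: 55.0
```

```bash
python3 -c "
from st import *
look()"
```

```text
t 10.68 pos [ 0.5206 -0.0903  0.1287] yaw 151.77 z [-0.001  0.003 -1.   ] q [ 0.54  0.88 -0.79  1.95  0.94  0.74  0.25] F [-3.5  4.8  1.8] M [1.19 0.72 0.15] op 0.153
tick []
```

step_arm --steps '[[[0,0,0],[0,0,4]],[[0,0,0],[0,0,4]],[[0,0,0],[0,0,2]]]'

```text
clock: 11.1
tool_pos: [0.5208, -0.0901, 0.1287]
eef_rot: [0.327, 0.945, 0.002, -0.001]
contact_force: [-2.7, 6.4, 0.5]
opening: 0.152
finger_force: 55.0
```

```bash
python3 -c "
from st import *
look()"
```

```text
t 11.1 pos [ 0.5208 -0.0901  0.1287] yaw 141.78 z [-0.001  0.004 -1.   ] q [ 0.52  0.87 -0.75  1.95  0.91  0.71  0.11] F [-2.7  6.4  0.5] M [1.19 0.59 0.06] op 0.152
tick []
```

step_arm --steps '[[[0,0,0],[0,0,4]],[[0,0,0],[0,0,4]],[[0,0,0],[0,0,2]]]'

```text
clock: 11.52
tool_pos: [0.521, -0.0899, 0.1287]
eef_rot: [0.408, 0.913, 0.002, -0.001]
contact_force: [-1.9, 5.3, 0.8]
opening: 0.151
finger_force: 55.0
```

```bash
python3 -c "
from st import *
s=look();save(s,'w4.png')"
```

```text
t 11.53 pos [ 0.521  -0.0899  0.1287] yaw 131.8 z [-0.     0.004 -1.   ] q [ 0.5   0.86 -0.7   1.95  0.88  0.68 -0.04] F [-1.9  5.3  0.8] M [1.38 0.56 0.16] op 0.151
tick []
```

step_arm --steps '[[[0,0,0],[0,0,4]],[[0,0,0],[0,0,4]],[[0,0,0],[0,0,2]]]'

```text
clock: 11.95
tool_pos: [0.5212, -0.0897, 0.1287]
eef_rot: [0.486, 0.874, 0.002, -0.001]
contact_force: [-1.5, 5.4, 0.0]
opening: 0.155
finger_force: 55.0
```

```bash
python3 -c "
from st import *
look()"
```

```text
t 11.95 pos [ 0.5212 -0.0897  0.1287] yaw 121.82 z [ 0.     0.004 -1.   ] q [ 0.47  0.84 -0.66  1.95  0.85  0.65 -0.18] F [-1.5  5.4  0. ] M [1.3  0.42 0.15] op 0.155
tick []
```

step_arm --steps '[[[0,0,0],[0,0,4]],[[0,0,0],[0,0,4]],[[0,0,0],[0,0,2]]]'

```text
clock: 12.38
tool_pos: [0.5215, -0.0896, 0.1287]
eef_rot: [0.56, 0.828, 0.002, -0.001]
contact_force: [-2.7, 6.6, 1.0]
opening: 0.153
finger_force: 55.0
```

```bash
python3 -c "
from st import *
look()"
```

```text
t 12.38 pos [ 0.5215 -0.0896  0.1287] yaw 111.82 z [ 0.001  0.004 -1.   ] q [ 0.45  0.83 -0.62  1.95  0.81  0.63 -0.32] F [-2.7  6.6  1. ] M [1.36 0.41 0.15] op 0.153
tick []
```

step_arm --steps '[[[0,0,0],[0,0,4]],[[0,0,0],[0,0,4]],[[0,0,0],[0,0,2]]]'

```text
clock: 12.8
tool_pos: [0.5217, -0.0895, 0.1287]
eef_rot: [0.63, 0.776, 0.002, -0.001]
contact_force: [-0.4, 5.3, -0.1]
opening: 0.154
finger_force: 55.0
```

```bash
python3 -c "
from st import *
s=look();save(s,'w4.png')"
```

```text
t 12.8 pos [ 0.5217 -0.0895  0.1287] yaw 101.84 z [ 0.001  0.004 -1.   ] q [ 0.42  0.82 -0.57  1.95  0.77  0.6  -0.46] F [-0.4  5.3 -0.1] M [1.41 0.31 0.18] op 0.154
tick []
```

View pics/w4.png

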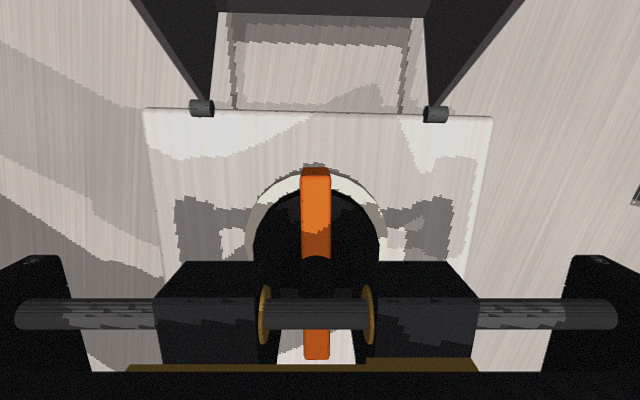

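The bar is still square in the jaws (column 315) and no tick shows on the front arc. The torque suggests the neck ring is now turning along. Carrying on.

step_arm --steps '[[[0,0,0],[0,0,4]],[[0,0,0],[0,0,4]],[[0,0,0],[0,0,2]]]'

```text
clock: 13.22
tool_pos: [0.522, -0.0895, 0.1288]
eef_rot: [0.695, 0.719, 0.002, -0.001]
contact_force: [-1.5, 6.4, -0.7]
opening: 0.154
finger_force: 55.0
```

```bash
python3 -c "
from st import *
look()"
```

```text
t 13.22 pos [ 0.522  -0.0895  0.1288] yaw 91.87 z [ 0.001  0.004 -1.   ] q [ 0.4   0.81 -0.53  1.95  0.73  0.57 -0.59] F [-1.5  6.4 -0.7] M [1.4  0.15 0.14] op 0.154
tick [(np.int32(107), [296.0, 181.0]), (np.int32(8), [331.0, 200.0])]
```

step_arm --steps '[[[0,0,0],[0,0,4]],[[0,0,0],[0,0,4]],[[0,0,0],[0,0,2]]]'

```text
clock: 13.65
tool_pos: [0.5223, -0.0895, 0.1288]
eef_rot: [0.756, 0.655, 0.002, -0.001]
contact_force: [-1.0, 5.7, -0.3]
opening: 0.153
finger_force: 55.0
```

```bash
python3 -c "
from st import *
look()"
```

```text
t 13.65 pos [ 0.5223 -0.0895  0.1288] yaw 81.82 z [ 0.002  0.004 -1.   ] q [ 0.37  0.8  -0.48  1.95  0.68  0.55 -0.72] F [-1.   5.7 -0.3] M [1.38 0.11 0.04] op 0.153
tick [(np.int32(167), [287.0, 186.0])]
```

step_arm --steps '[[[0,0,0],[0,0,4]],[[0,0,0],[0,0,4]],[[0,0,0],[0,0,2]]]'

```text
clock: 14.08
tool_pos: [0.5226, -0.0895, 0.1288]
eef_rot: [0.81, 0.587, 0.002, -0.001]
contact_force: [-0.1, 5.5, -1.2]
opening: 0.151
finger_force: 55.0
```

```bash
python3 -c "
from st import *
s=look()"
```

```text
t 14.07 pos [ 0.5226 -0.0895  0.1288] yaw 71.82 z [ 0.002  0.004 -1.   ] q [ 0.34  0.8  -0.43  1.95  0.63  0.53 -0.85] F [-0.1  5.5 -1.2] M [ 1.35 -0.03  0.03] op 0.151
tick [(np.int32(161), [276.0, 191.0])]
```

The tick now moves in the tool frame, so the collar is home and the first click has snapped over (slip about 36°). I'll go on in finer steps to watch the next one.

step_arm --steps '[[[0,0,0],[0,0,2]],[[0,0,0],[0,0,2]],[[0,0,0],[0,0,2]]]'

```text
clock: 14.5
tool_pos: [0.5227, -0.0895, 0.1288]
eef_rot: [0.839, 0.544, 0.002, -0.001]
contact_force: [0.1, 6.3, -0.4]
opening: 0.151
finger_force: 55.0
```

```bash
python3 -c "
from st import *
look()"
```

```text
t 14.5 pos [ 0.5227 -0.0895  0.1288] yaw 65.88 z [ 0.003  0.004 -1.   ] q [ 0.33  0.79 -0.4   1.95  0.6   0.51 -0.92] F [ 0.1  6.3 -0.4] M [ 1.26 -0.08  0.16] op 0.151
tick [(np.int32(159), [271.0, 196.0])]
```

step_arm --steps '[[[0,0,0],[0,0,2]],[[0,0,0],[0,0,1]],[[0,0,0],[0,0,1]]]'

```text
clock: 14.92
tool_pos: [0.5228, -0.0896, 0.1288]
eef_rot: [0.857, 0.515, 0.002, -0.001]
contact_force: [0.1, 5.9, -0.5]
opening: 0.155
finger_force: 55.1
```

```bash
python3 -c "
from st import *
look()"
```

```text
t 14.93 pos [ 0.5228 -0.0896  0.1288] yaw 61.95 z [ 0.003  0.004 -1.   ] q [ 0.32  0.79 -0.39  1.95  0.58  0.51 -0.97] F [ 0.1  5.9 -0.5] M [ 1.33 -0.14  0.37] op 0.155
tick [(np.int32(154), [268.0, 198.0])]
```

step_arm --steps '[[[0,0,0],[0,0,2]],[[0,0,0],[0,0,1]],[[0,0,0],[0,0,1]]]'

```text
clock: 15.35
tool_pos: [0.5228, -0.0896, 0.1288]
eef_rot: [0.875, 0.485, 0.002, -0.001]
contact_force: [0.9, 5.4, -1.5]
opening: 0.15
finger_force: 55.1
```

```bash
python3 -c "
from st import *
s=look();save(s,'w5.png')"
```

```text
t 15.35 pos [ 0.5228 -0.0896  0.1288] yaw 57.98 z [ 0.003  0.004 -1.   ] q [ 0.31  0.79 -0.37  1.96  0.55  0.5  -1.02] F [ 0.9  5.4 -1.5] M [ 1.19 -0.14  0.43] op 0.15
tick [(np.int32(147), [265.0, 201.0])]
```

View pics/w5.png

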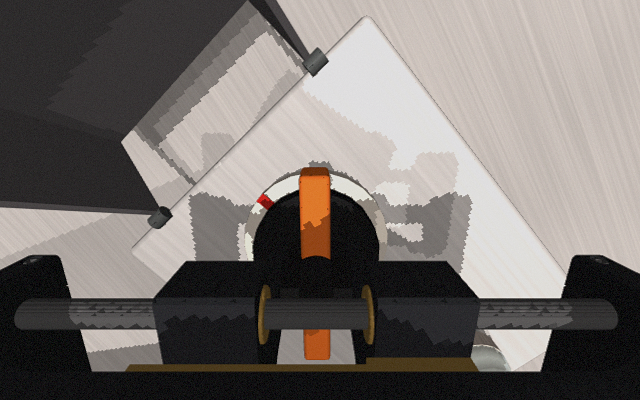

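The red tick sits at (265,201), left of the bar, and the torque is climbing to the second click (0.43 N m). Continuing in small steps.

step_arm --steps '[[[0,0,0],[0,0,2]],[[0,0,0],[0,0,1]],[[0,0,0],[0,0,1]]]'

```text
clock: 15.78
tool_pos: [0.523, -0.0898, 0.1288]
eef_rot: [0.891, 0.453, 0.002, -0.001]
contact_force: [0.4, 6.2, -1.3]
opening: 0.152
finger_force: 55.0
```

```bash
python3 -c "
from st import *
look()"
```

```text
t 15.78 pos [ 0.523  -0.0898  0.1288] yaw 53.9 z [ 0.003  0.004 -1.   ] q [ 0.3   0.78 -0.35  1.96  0.53  0.49 -1.06] F [ 0.4  6.2 -1.3] M [ 1.24 -0.15  0.17] op 0.152
tick [(np.int32(147), [262.0, 205.0])]
```

step_arm --steps '[[[0,0,0],[0,0,2]],[[0,0,0],[0,0,2]],[[0,0,0],[0,0,2]]]'

```text
clock: 16.2
tool_pos: [0.5231, -0.0899, 0.1288]
eef_rot: [0.914, 0.406, 0.002, -0.001]
contact_force: [1.5, 5.2, -1.8]
opening: 0.153
finger_force: 55.0
```

```bash
python3 -c "
from st import *
look()"
```

```text
t 16.2 pos [ 0.5231 -0.0899  0.1288] yaw 47.86 z [ 0.003  0.004 -1.   ] q [ 0.28  0.78 -0.32  1.96  0.49  0.48 -1.13] F [ 1.5  5.2 -1.8] M [ 1.13 -0.3   0.17] op 0.153
tick [(np.int32(145), [258.0, 211.0])]
```

step_arm --steps '[[[0,0,0],[0,0,3]],[[0,0,0],[0,0,2]],[[0,0,0],[0,0,2]]]'

```text
clock: 16.62
tool_pos: [0.5233, -0.0901, 0.1288]
eef_rot: [0.937, 0.349, 0.002, -0.001]
contact_force: [1.2, 4.6, -2.3]
opening: 0.156
finger_force: 55.0
```

```bash
python3 -c "
from st import *
s=look()"
```

```text
t 16.62 pos [ 0.5233 -0.0901  0.1288] yaw 40.83 z [ 0.004  0.003 -1.   ] q [ 0.26  0.78 -0.29  1.96  0.45  0.47 -1.22] F [ 1.2  4.6 -2.3] M [ 1.19 -0.34  0.05] op 0.156
tick [(np.int32(138), [254.0, 218.0])]
```

The torque fell from 0.43 to 0.17 N m, so the second click is over, and the total slip of about 65° matches two clicks. I'll turn on to the detent's rest and release.

step_arm --steps '[[[0,0,0],[0,0,3]],[[0,0,0],[0,0,3]],[[0,0,0],[0,0,0]],[[0,0,0],[0,0,0]]]'

```text
clock: 17.18
tool_pos: [0.5234, -0.0902, 0.1288]
eef_rot: [0.954, 0.3, 0.002, -0.001]
contact_force: [2.6, 5.6, -3.7]
opening: 0.153
finger_force: 55.0
```

```bash
python3 -c "
from st import *
look()"
```

```text
t 17.18 pos [ 0.5234 -0.0902  0.1288] yaw 34.87 z [ 0.004  0.003 -1.   ] q [ 0.24  0.78 -0.26  1.96  0.42  0.46 -1.28] F [ 2.6  5.6 -3.7] M [ 1.19 -0.43 -0.02] op 0.153
tick [(np.int32(124), [252.0, 224.0])]
```

step_arm --steps '[[[0,0,0],[0,0,0]],[[0,0,0],[0,0,0]],[[0,0,0],[0,0,0]],[[0,0,0],[0,0,0]],[[0,0,0],[0,0,0]],[[0,0,0],[0,0,0]],[[0,0,0],[0,0,0]],[[0,0,-1],[0,0,0]],[[0,0,-3],[0,0,0]],[[0,0,-4],[0,0,0]],[[0,0,-4],[0,0,0]],[[0,0,-3],[0,0,0]]]' --claw 0.2

```text
clock: 18.73
tool_pos: [0.5216, -0.0926, 0.2812]
eef_rot: [0.955, 0.297, 0.001, 0.0]
contact_force: [0.5, 0.2, 0.5]
opening: 0.6
finger_force: 0.0
```

```bash
python3 -c "
from st import *
from m import orange
s=look()
print(orange(s,(240,400,100,290),.130))
t=vision.snapshot('top');d=vision.snapshot('side')
a=cv2.resize(t['img'][165:250,285:410],None,fx=3,fy=3);b=cv2.resize(d['img'][130:310,220:400],None,fx=2.2,fy=2.2)
c=np.zeros((400,790,3),np.uint8);c[:a.shape[0],:a.shape[1]]=a;c[:b.shape[0],385:385+b.shape[1]]=b;cv2.imwrite('pics/c2.png',c[:,:,::-1])
save(s,'w6.png')
z=np.array([.522,-.091,0]);th=np.radians(9.8);Y=np.array([-np.sin(th),np.cos(th),0]);print('hinge',z+.078*Y)"
```

```text
t 18.73 pos [ 0.5216 -0.0926  0.2812] yaw 34.55 z [ 0.002 -0.    -1.   ] q [ 0.34  0.55 -0.4   1.82  0.28  0.82 -1.16] F [0.5 0.2 0.5] M [ 0.   -0.06 -0.01] op 0.6
tick [(np.int32(41), [279.0, 172.0])]
(1055, array([521.3, -91.1]), array([98.8, 13.3]), np.float32(34.1))
hinge [ 0.50872366 -0.01413818  0.        ]
```

View pics/c2.png

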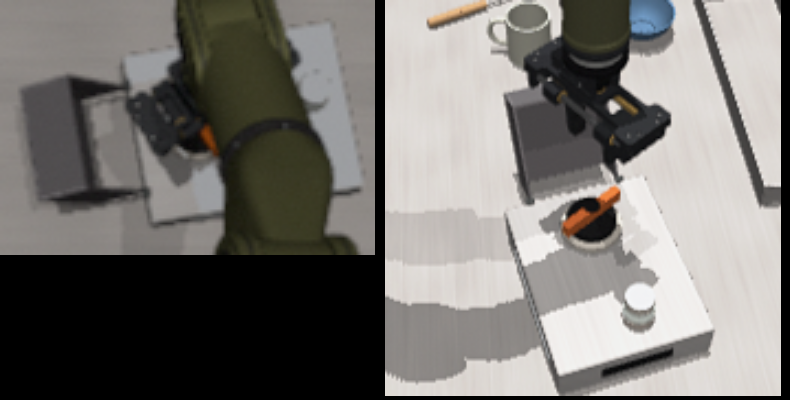

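Bar is released and stays at 34° (side view: bar at (590,213) in the crop, jar in place, cover clear). I'll check the tick angle against the bar and rotate for the cover push, at a safe height.

```bash
python3 -c "
from st import *
s=cv2.imread('pics/w6.png')[:,:,::-1]
w=vision.snapshot('wrist'); tick(w)
p=onz(w,279,172,.09)-np.array([.5218,-.0914,.09]); print('tick ang',np.degrees(np.arctan2(p[1],p[0])),np.linalg.norm(p))"
```

```text
tick [(np.int32(38), [279.0, 172.0])]
tick ang 107.86261675770028 0.03951368284387916
```

step_arm --steps '[[[0,0,-1],[0,0,-9.3]],[[0,0,0],[0,0,-9.3]],[[0,0,0],[0,0,-9.3]],[[0,0,0],[0,0,-9.3]],[[0,0,0],[0,0,-9.3]],[[0,0,0],[0,0,-9.3]],[[0,0,0],[0,0,-9.4]],[[0,0,0],[0,0,0]]]' --claw -1 --grip_force 30

```text
clock: 19.92
tool_pos: [0.5205, -0.0927, 0.2873]
eef_rot: [0.645, 0.764, -0.001, -0.001]
contact_force: [0.2, 0.1, 1.0]
opening: 0.002
finger_force: 0.0
```

step_arm --steps '[[[3,0,0],[0,0,0]],[[3,0,0],[0,0,0]],[[3,0,0],[0,0,0]],[[3,0,0],[0,0,0]],[[3,0,0],[0,0,0]],[[3,0,0],[0,0,0]],[[3,0,0],[0,0,0]],[[3,0,0],[0,0,0]],[[3,0,0],[0,0,0]],[[0,0,0],[0,0,0]]]'

```text
clock: 21.18
tool_pos: [0.4747, 0.1759, 0.2884]
eef_rot: [0.644, 0.765, 0.0, -0.001]
contact_force: [0.1, 0.2, 0.3]
opening: 0.006
finger_force: 0.0
```

```bash
cat >> st.py <<'E'
th=np.radians(9.8);Y=np.array([-np.sin(th),np.cos(th),0]);H=np.array([.5217,-.0914,.070])+.078*Y
def cov():
    s,M=st(); d=s["tool_pos"]-H; print("rel hinge mm: y",round(1000*d@Y,1),"x",round(1000*(d[0]*np.cos(th)+d[1]*np.sin(th)),1),"tip z",round(1000*(d[2]-.019),1),"Fy",round(s["contact_force"]@Y,1))
E
python3 -c "
from st import *
cov()"
```

```text
t 21.18 pos [0.4747 0.1759 0.2884] yaw 99.88 z [-0.001  0.001 -1.   ] q [ 0.    0.57 -0.71  1.86  0.47  0.89 -0.76] F [0.1 0.2 0.3] M [-0.12 -0.11  0.  ] op 0.006
rel hinge mm: y 193.4 x -0.9 tip z 199.4 Fy 0.2
```

The tick is 74° from the bar, so two clicks are confirmed. Next I'll descend behind the cover and push it.

step_arm --steps '[[[0,0,3],[0,0,0]],[[0,0,3],[0,0,0]],[[0,0,3],[0,0,0]],[[0,0,3],[0,0,0]],[[0,0,1],[0,0,0]],[[-1,0,0],[0,0,0]],[[-1,0,0],[0,0,0]],[[-1,0,0],[0,0,0]],[[-0.7,0,0],[0,0,0]],[[-0.7,0,0],[0,0,0]],[[-0.7,0,0],[0,0,0]]]'

```text
clock: 22.55
tool_pos: [0.4842, 0.1258, 0.1593]
eef_rot: [0.644, 0.765, 0.002, -0.001]
contact_force: [-5.7, 11.3, 5.9]
opening: 0.005
finger_force: 6.0
```

```bash
python3 -c "
from st import *
cov()"
```

```text
t 22.55 pos [0.4842 0.1258 0.1593] yaw 99.86 z [ 0.001  0.005 -1.   ] q [-0.    0.74 -0.55  2.02  0.7   0.58 -0.87] F [-5.7 11.3  5.9] M [1.95 0.92 0.  ] op 0.005
rel hinge mm: y 142.4 x 0.0 tip z 70.3 Fy 12.1
```

step_arm --steps '[[[-0.7,0,0],[0,0,0]],[[-0.7,0,0],[0,0,0]],[[-0.7,0,0],[0,0,0]],[[-0.7,0,0],[0,0,0]]]'

```text
clock: 23.05
tool_pos: [0.4875, 0.1184, 0.164]
eef_rot: [0.637, 0.771, 0.016, -0.009]
contact_force: [-23.0, 43.8, 38.0]
opening: 0.004
finger_force: 24.0
```

```bash
python3 -c "
from st import *
cov()"
```

```text
t 23.05 pos [0.4875 0.1184 0.164 ] yaw 100.84 z [ 0.007  0.036 -0.999] q [ 0.05  0.73 -0.59  2.02  0.69  0.56 -0.83] F [-23.   43.8  38. ] M [7.8  4.19 0.02] op 0.004
rel hinge mm: y 134.6 x 2.0 tip z 75.0 Fy 47.1
```

Force is too high with an upward part, so the tips are on the wrong side of the edge. Backing off to look.

step_arm --steps '[[[1,0,0],[0,0,0]],[[2,0,0],[0,0,0]],[[2,0,0],[0,0,0]],[[2,0,0],[0,0,0]],[[1,0,0],[0,0,0]]]'

```text
clock: 23.68
tool_pos: [0.4753, 0.1756, 0.1588]
eef_rot: [0.644, 0.765, 0.0, -0.0]
contact_force: [0.3, -0.9, 0.5]
opening: 0.003
finger_force: 0.0
```

```bash
python3 -c "
from st import *
cov()
t=vision.snapshot('top');d=vision.snapshot('side')
a=cv2.resize(t['img'][160:250,240:410],None,fx=2.2,fy=2.2);b=cv2.resize(d['img'][110:310,210:400],None,fx=2.1,fy=2.1)
c=np.zeros((430,790,3),np.uint8);c[:a.shape[0],:a.shape[1]]=a;c[:b.shape[0],385:385+b.shape[1]]=b;cv2.imwrite('pics/c3.png',c[:,:,::-1])
for a in (115,120,126,132):
    A=np.radians(a);e=np.array([-np.cos(A),np.sin(A)]);n=np.array([np.sin(A),np.cos(A)])
    for S,nm in((t,'t'),(d,'s')):
        print(a,nm,[tuple(np.round(proj(S,H+Y*v[0]+np.array([0,0,v[1]])+x*np.array([np.cos(th),np.sin(th),0])),0)) for x in(-.07,.07) for v in(.15*e,.15*e+.07*n)])
"
```

```text
t 23.68 pos [0.4753 0.1756 0.1588] yaw 99.84 z [ 0.     0.001 -1.   ] q [-0.11  0.74 -0.55  2.    0.68  0.59 -0.96] F [ 0.3 -0.9  0.5] M [-0.01 -0.12 -0.01] op 0.003
rel hinge mm: y 193.0 x -0.3 tip z 69.8 Fy -0.9
115 t [(np.float64(316.0), np.float64(227.0)), (np.float64(298.0), np.float64(230.0)), (np.float64(310.0), np.float64(188.0)), (np.float64(292.0), np.float64(193.0))]
115 s [(np.float64(278.0), np.float64(179.0)), (np.float64(274.0), np.float64(171.0)), (np.float64(321.0), np.float64(169.0)), (np.float64(315.0), np.float64(162.0))]
120 t [(np.float64(312.0), np.float64(227.0)), (np.float64(296.0), np.float64(231.0)), (np.float64(306.0), np.float64(189.0)), (np.float64(290.0), np.float64(194.0))]
120 s [(np.float64(277.0), np.float64(177.0)), (np.float64(274.0), np.float64(172.0)), (np.float64(320.0), np.float64(168.0)), (np.float64(314.0), np.float64(163.0))]
126 t [(np.float64(309.0), np.float64(228.0)), (np.float64(294.0), np.float64(232.0)), (np.float64(303.0), np.float64(190.0)), (np.float64(288.0), np.float64(195.0))]
126 s [(np.float64(277.0), np.float64(176.0)), (np.float64(273.0), np.float64(173.0)), (np.float64(319.0), np.float64(167.0)), (np.float64(313.0), np.float64(164.0))]
132 t [(np.float64(306.0), np.float64(229.0)), (np.float64(292.0), np.float64(233.0)), (np.float64(300.0), np.float64(191.0)), (np.float64(286.0), np.float64(196.0))]
132 s [(np.float64(276.0), np.float64(176.0)), (np.float64(273.0), np.float64(174.0)), (np.float64(317.0), np.float64(167.0)), (np.float64(313.0), np.float64(166.0))]
```

View pics/c3.png

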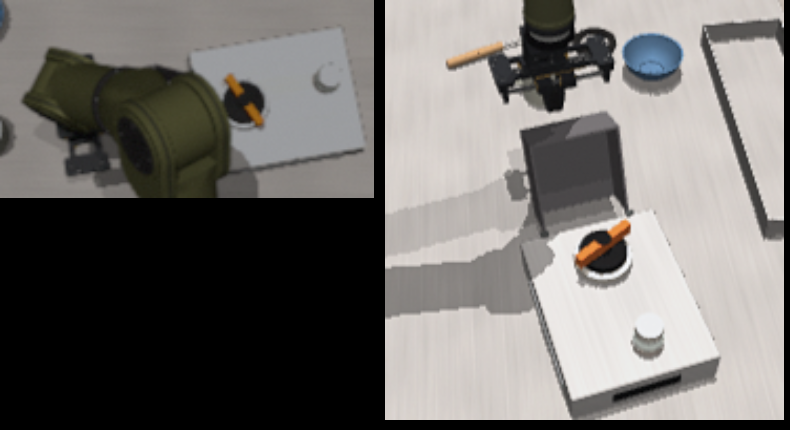

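The cover is still leaning open (rim at (575,120) in the crop) and the arm is clear. The push jammed on friction: the edge rises as it comes over, so I have to follow its arc upwards.

step_arm --steps '[[[-1.5,0,0.2],[0,0,0]],[[-1.5,0,0.2],[0,0,0]],[[-1.2,0,0.1],[0,0,0]],[[-0.5,0,-0.2],[0,0,0]],[[-0.5,0,-0.4],[0,0,0]],[[-0.5,0,-0.6],[0,0,0]],[[-0.5,0,-0.6],[0,0,0]]]'

```text
clock: 24.65
tool_pos: [0.486, 0.114, 0.1723]
eef_rot: [0.644, 0.765, 0.001, -0.0]
contact_force: [-0.8, 2.4, -0.8]
opening: 0.008
finger_force: 0.8
```

```bash
python3 -c "
from st import *
cov()"
```

```text
t 24.65 pos [0.486  0.114  0.1723] yaw 99.82 z [ 0.     0.001 -1.   ] q [ 0.03  0.72 -0.58  2.01  0.68  0.61 -0.83] F [-0.8  2.4 -0.8] M [ 0.27 -0.08  0.06] op 0.008
rel hinge mm: y 130.5 x -0.2 tip z 83.3 Fy 2.5
```

step_arm --steps '[[[-0.5,0,-0.6],[0,0,0]],[[-0.5,0,-0.6],[0,0,0]]]'

```text
clock: 24.9
tool_pos: [0.4877, 0.1034, 0.1842]
eef_rot: [0.644, 0.765, 0.0, 0.0]
contact_force: [-1.1, 1.8, -0.6]
opening: 0.002
finger_force: 0.9
```

```bash
python3 -c "
from st import *
cov()"
```

```text
t 24.9 pos [0.4877 0.1034 0.1842] yaw 99.77 z [ 0.  0. -1.] q [ 0.07  0.7  -0.6   2.    0.65  0.64 -0.8 ] F [-1.1  1.8 -0.6] M [ 0.27 -0.18  0.06] op 0.002
rel hinge mm: y 119.7 x -0.3 tip z 95.2 Fy 2.0
```

The cover is following at about 2 N. Continuing along the arc.

step_arm --steps '[[[-0.6,0,-0.45],[0,0,0]],[[-0.6,0,-0.45],[0,0,0]],[[-0.6,0,-0.4],[0,0,0]],[[-0.6,0,-0.35],[0,0,0]],[[-0.6,0,-0.35],[0,0,0]],[[-0.6,0,-0.3],[0,0,0]],[[-0.6,0,-0.3],[0,0,0]],[[-0.6,0,-0.3],[0,0,0]],[[-0.6,0,-0.3],[0,0,0]],[[-0.6,0,-0.3],[0,0,0]]]'

```text
clock: 26.15
tool_pos: [0.4976, 0.0433, 0.2186]
eef_rot: [0.645, 0.764, -0.001, -0.0]
contact_force: [0.6, 2.2, -0.4]
opening: 0.006
finger_force: 0.9
```

```bash
python3 -c "
from st import *
cov()"
```

```text
t 26.15 pos [0.4976 0.0433 0.2186] yaw 99.72 z [-0.001 -0.001 -1.   ] q [ 0.23  0.65 -0.66  1.97  0.6   0.73 -0.63] F [ 0.6  2.2 -0.4] M [ 0.4  -0.23  0.02] op 0.006
rel hinge mm: y 58.9 x -0.8 tip z 129.6 Fy 2.1
```

step_arm --steps '[[[-0.8,0,-0.25],[0,0,0]],[[-0.8,0,-0.25],[0,0,0]],[[-0.8,0,-0.2],[0,0,0]],[[-0.8,0,-0.1],[0,0,0]],[[-0.8,0,-0.05],[0,0,0]],[[-0.8,0,0],[0,0,0]],[[-0.8,0,0.05],[0,0,0]],[[-0.8,0,0.1],[0,0,0]],[[-0.8,0,0.1],[0,0,0]],[[-0.8,0,0.2],[0,0,0]],[[-0.8,0,0.2],[0,0,0]],[[-0.8,0,0.2],[0,0,0]]]'

```text
clock: 27.65
tool_pos: [0.5144, -0.0508, 0.2184]
eef_rot: [0.644, 0.765, 0.0, 0.0]
contact_force: [1.4, 1.8, 1.4]
opening: 0.007
finger_force: 0.7
```

```bash
python3 -c "
from st import *
cov()"
```

```text
t 27.65 pos [ 0.5144 -0.0508  0.2184] yaw 99.75 z [ 0.  0. -1.] q [ 0.42  0.68 -0.68  1.92  0.6   0.76 -0.43] F [1.4 1.8 1.4] M [ 0.22 -0.33  0.03] op 0.007
rel hinge mm: y -36.7 x -0.3 tip z 129.4 Fy 1.5
```

step_arm --steps '[[[-0.75,0,0.3],[0,0,0]],[[-0.75,0,0.3],[0,0,0]],[[-0.75,0,0.35],[0,0,0]],[[-0.7,0,0.45],[0,0,0]],[[-0.7,0,0.45],[0,0,0]],[[-0.6,0,0.5],[0,0,0]],[[-0.6,0,0.55],[0,0,0]],[[-0.5,0,0.55],[0,0,0]],[[-0.5,0,0.55],[0,0,0]],[[-0.4,0,0.5],[0,0,0]]]'

```text
clock: 28.9
tool_pos: [0.5248, -0.1126, 0.1734]
eef_rot: [0.645, 0.765, -0.0, 0.0]
contact_force: [0.1, -1.3, 1.2]
opening: 0.001
finger_force: 0.9
```

```bash
python3 -c "
from st import *
cov()"
```

```text
t 28.9 pos [ 0.5248 -0.1126  0.1734] yaw 99.73 z [ 0.    -0.001 -1.   ] q [ 0.5   0.76 -0.63  1.9   0.68  0.7  -0.37] F [ 0.1 -1.3  1.2] M [-0.27 -0.12 -0.02] op 0.001
rel hinge mm: y -99.4 x -0.5 tip z 84.4 Fy -1.3
```

step_arm --steps '[[[-0.3,0,0.5],[0,0,0]],[[-0.2,0,0.5],[0,0,0]],[[0,0,0.4],[0,0,0]],[[0,0,0.3],[0,0,0]]]'

```text
clock: 29.4
tool_pos: [0.5257, -0.1172, 0.1589]
eef_rot: [0.645, 0.765, -0.001, 0.001]
contact_force: [-10.4, -2.9, 42.7]
opening: 0.003
finger_force: 21.6
```

```bash
python3 -c "
from st import *
cov()"
```

```text
t 29.4 pos [ 0.5257 -0.1172  0.1589] yaw 99.74 z [ 0.001 -0.003 -1.   ] q [ 0.49  0.78 -0.61  1.91  0.71  0.68 -0.38] F [-10.4  -2.9  42.7] M [-0.72  1.97  0.05] op 0.003
rel hinge mm: y -104.1 x -0.4 tip z 69.9 Fy -1.1
```

The cover has bottomed at its closed height. Lifting clear and checking.

step_arm --steps '[[[0,0,-1],[0,0,0]],[[0,0,-3],[0,0,0]],[[0,0,-4],[0,0,0]],[[0,0,-4],[0,0,0]],[[0,0,0],[0,0,0]]]'

```text
clock: 30.02
tool_pos: [0.5271, -0.1158, 0.2792]
eef_rot: [0.644, 0.765, 0.002, 0.002]
contact_force: [0.3, -0.1, 0.3]
opening: 0.007
finger_force: 0.0
```

```bash
python3 -c "
from st import *
cov()
t=vision.snapshot('top');d=vision.snapshot('side')
a=cv2.resize(t['img'][140:280,180:500],None,fx=1.2,fy=1.2);b=cv2.resize(d['img'][110:310,210:400],None,fx=2.1,fy=2.1)
c=np.zeros((430,790,3),np.uint8);c[:a.shape[0],:a.shape[1]]=a;c[:b.shape[0],385:385+b.shape[1]]=b;cv2.imwrite('pics/c4.png',c[:,:,::-1])
X=np.array([np.cos(th),np.sin(th),0])
for z in(.0,.07): print([tuple(np.round((np.array(proj(d,H+x*X-.15*Y+np.array([0,0,z])))-[210,110])*2.1+[385,0])) for x in(-.07,.07)])
"
```

```text
t 30.02 pos [ 0.5271 -0.1158  0.2792] yaw 99.78 z [ 0.006  0.    -1.   ] q [ 0.58  0.63 -0.75  1.79  0.52  0.93 -0.22] F [ 0.3 -0.1  0.3] M [-0.06 -0.13  0.02] op 0.007
rel hinge mm: y -103.0 x 1.2 tip z 190.2 Fy -0.2
[(np.float64(570.0), np.float64(312.0)), (np.float64(661.0), np.float64(288.0))]
[(np.float64(569.0), np.float64(286.0)), (np.float64(665.0), np.float64(261.0))]
```

View pics/c4.png

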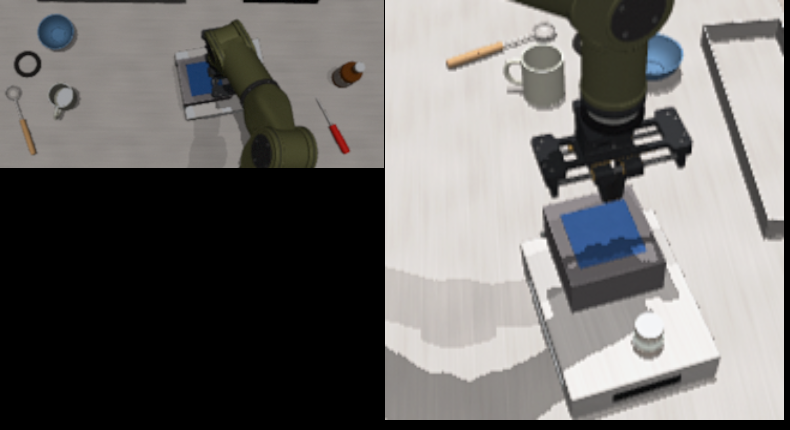

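The cover is fully down: its lower front edge runs from (574,306) to (663,288) in the crop, within a few pixels of the predicted closed position. The jar and the other objects haven't moved, and the arm is clear.

```bash
python3 -c "
from plant import finish_job
print(finish_job())"
```

```text
the job is handed in; nothing more can be done
None
```

I turned the cap clockwise to fully home with two ratchet clicks, left it tight and folded the cover fully down; the jar and everything else stayed put, and I handed the job in at about 30 s. One snag: my first push on the cover jammed and the wrist force reached about 60 N (limit 120 N) before I backed off, and if the gripper's body took part of it, that could have passed the 40 N body limit.

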